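Seat a vial block on a shaker, clamp it and lock the clamp

ROBOT

A 6-joint arm with a two-finger parallel gripper is mounted at the origin on the work surface. World frame = base frame: x ahead of the robot, y to its left, z up, the work surface at z = 0. Lengths are in mm, angles in rad, forces in N, time in s.
With the tool pointing down it reaches from about 400 to 925 mm from the base axis. Payload 12.5 kg.
Tool frame: the origin (TCP) lies between the finger pads; the fingertips stand 14 mm ahead of it and the grasp point (between the pads) lies 5 mm behind it; x points along the fingers, y is the direction in which the jaws open and shut, and the axes are right-handed (so a half turn about x gives the same grasp; the last joint's range is limited). The gripper opens to 95 mm and grips with 3 to 60 N. Pads are 20 mm wide; open, the fingers measure 119 mm over their backs; the gripper's body (75 mm by 180 mm) begins 59 mm behind the grasp point.
Start: joints at [-1.21, 0.491, 1.559, -0, 1.092, -0.106], TCP at [281.293, -558.139, 228.661] pointing down, gripper open.
Joint ranges: [-3.1, 3.1], [-0.84, 2.19], [0.05, 2.79], [-1.13, 4.28], [0.06, 2.93], [-2.69, 2.69]. Speed limits (rad/s): [2.22, 2.22, 2.79, 3.14, 3.14, 3.14].

INTERFACE

Orientations are given as [roll, pitch, yaw] about the fixed x, y, z axes, in that order (R = Rz(yaw) Ry(pitch) Rx(roll)).
In Python, from cell import env, cams gives the robot as it stands.
- The arm moves only by the tool carry_out, never from a script. Its arguments are lists of equal length, an entry for each row: "grip": the closure, from -1 (fully open) to 1 (shut); "linear": the shift along the tool's x, y, z scaled (see below), a list of three; "turn": the turn about the tool's x scaled (see below). In form: {"grip": [grip, ...], "linear": [[tx, ty, tz], ...], "turn": [turn, ...]}. A call has 1 to 5 rows; each row shifts and turns the commanded pose from where the row before left it, along the tool's axes as they then stand; what a row does not reach is not made up. The controller multiplies each number of a shift by 0.5 m and each number of a turn by 180 degrees. A row lasts 1/10 s, in which the tool goes at most 50 mm and 8.59 degrees, less where a joint would pass 70% of its speed; a pose out of reach is approached as far as the arm can. A call with a number of a shift or a turn outside -1 to 1 is refused whole. A call with a gripper value outside its range is refused whole. The fingers move at their own pace and stop on an object; the grip force is fixed at half the most. Time passes only in rows, so rows that do not move let the fingers close. It gives the time, the measured TCP pose, the force and the opening at its end, in the units of the state.
- env.state(): the state, without advancing time (a new reading comes with each control period).
- cams.read_camera(name): name is "scene" or "top"; returns the picture (400x640x3 uint8, blue, green, red); there is no depth.
- cams.camera_info(name): a dict with "fx", "fy", "cx", "cy" (pixels), "view" (4x4, takes a point from world to camera coordinates). Camera axes: x right, y down, z forward; pixel columns grow to the right and rows downward; lengths in mm; the calibration is good to about 2 mm. A picture is of the moment at which its call begins. camera_info takes no time and is no camera call.
- env.job_done(): hands the job in, once; it reports no verdict.
The state is a dict: "t": time; "joints": joint angles; "qvel": joint speeds; "tau": joint torques, N m; "eef_pos": TCP position; "tcp_rot": TCP orientation; "ft_force": force on the tool from outside, world axes, zero at the start; "moment": the same for the moment, N m; "opening": opening from 0.0 (shut) to 1.0 (fully open).
Only numpy, scipy, OpenCV 4.12 (cv2) and the standard library are available. Lean on these libraries where they do the work, as an engineer would, in place of code of your own. Each camera call takes 0.05 s, during which the arm holds its last target. There are 200 camera calls.

TASK

Set the aluminium vial block (the one with the white-capped vials) onto the two brass locating posts of the shaker and feel that it is fully down on the platform. Only then swing the hold-down clamp right down over it, and lock the clamp by pushing the red-handled pin fully home through the holes of the clevis and the clamp. Keep the vials upright and leave the other things on the bench where they are.

Things in the scene. Friction and masses are not known exactly. Their poses are not given: they have to be found in the camera images.
- shaker: Fixed reciprocating shaker, grey housing 240 (x) by 280 mm (y), front panel to -x; origin on the bench under its centre. The aluminium platform on top (150 by 265 mm, top at z 75 mm) stands where the drive stopped, held firmly: an unknown d, -12 to +12 mm, off mid-stroke along the shaker's y. Readings are of the housing, so d must be felt or seen; all on the platform is shifted by d.
- nest_mid (a point): Point on the housing, axes as the shaker's: the place, with the platform at mid-stroke (d = 0), of the middle of the platform's top between its two brass locating posts. Posts: 12 mm diameter, 14 mm tall, the top 2.5 mm tapering to 8.4 mm, at y -42 and +42 mm from here (plus d). The block goes over them and hides them.
- hinge_mid (a point): Point on the housing, axes as the shaker's: the place, for d = 0, of the middle of the clamp's hinge axis (parallel to x), 122 mm above the bench. With the clamp at angle q, the centre of the yellow ball knob at its free end is at x 0, y d - 218 cos q, z 218 sin q (mm) from here.
- clevis_mid (a point): Point on the housing, axes as the shaker's: the place, for d = 0, of the middle of the clevis' pin axis (parallel to x), 122 mm above the bench. Two steel cheeks, x -16 to -9 and 9 to 16 mm, 24 mm wide in y, top 12 mm above the axis, with 13.5 mm holes along x. Closed, the clamp's end with its 14.5 mm hole lies between them.
- block_mid (a point): Centre, half-way up, of the vial block: bare aluminium, 60 (its x) by 120 (y) by 40 mm, 0.4 to 0.9 kg, 8 white vial caps 13 mm above its top. Two 14 mm holes 18 mm deep in its underside at y -42 and +42 mm fit the posts, either way round. Fully down, this point is 20 mm above nest_mid, shifted by d, and its reading shows d; missing the posts it stands on them 14 mm too high.
- clamp (a joint): Angle q (rad) of the hold-down clamp: 0 is closed, level above the block, growing as it swings up and over towards the shaker's +y, to 2.1. Blue bar 14 mm wide in x, rubber pad just clear of a seated block; steel end with the pin hole 190 mm from the hinge; yellow ball knob, 24 mm diameter, at 218 mm. The stiff hinge stays where left; 1 to 3 N at the ball moves it. It cannot close over a proud block.
- pin_mid (a point): Middle of the loose lock pin, on its axis: 76 mm long, 12 mm thick, lying flat on the bench. Steel shaft 12 mm diameter, 50 mm long, along its +x, 3 mm tapered tip at +38 mm; flat red grip 26 mm long, 30 mm wide at the -x end (-38 to -12 mm), whose shoulder stops on the cheek. It may go in from the shaker's front (-x) or back; fully home from the front, this point is 4 mm to the -x of clevis_mid.
- spare_mid (a point): Centre of the blue block without vials, same size as the vial block, 20 mm above the bench: to be left alone.
- amber: Amber glass bottle, 72 mm diameter, 165 mm tall, origin under its centre: leave alone.
- solvent: Clear glass bottle with blue cap, 80 mm diameter, 185 mm tall, origin under its centre: leave alone.
- beaker: Glass beaker, 68 mm diameter, 85 mm tall, origin under its centre: leave alone.
- tipbox: Blue pipette-tip box, 85 by 120 mm, 56 mm tall, origin under its centre: leave alone.
- driver: Screwdriver lying on the bench, 170 mm long, along its x: leave alone.

How it is judged:
By the outcome, as a careful person would: the job done as asked, in the order asked, and still so for the second after the job is handed in, with the robot touching nothing.
It also fails if it takes over 72 s, if anything falls off the work surface, if the arm or the gripper's body presses on something with over 40 N, if the wrist force passes 120 N, or if a joint passes its speed limit or range.

## Working session

There is one attempt and no reset: what is moved stays moved. The work goes in short steps, Python scripts to look and compute and a tool call to move; the robot and the scene stay as the last step left them, time stands still between calls to the robot, and variables do not carry over. Pictures are saved under pics/ and viewed, about 8 in all and at most 12, crops included, and the job is handed in when it is done.

Besides the shell and the picture viewer there is one more tool, called as name(argument=value, ...), one argument or row to a line, values as JSON. carry_out: Moves the arm, as the interface text tells. Shifts and turns lie within -1 to 1; 1 stands for 0.5 m of shift or 180 degrees of turn. Its arguments: {"type":"object","properties":{"grip":{"type":"array"},"linear":{"type":"array"},"turn":{"type":"array"}},"required":["grip","linear","turn"]}

```bash
ls; mkdir -p pics; python3 - <<'E'
from cell import env,cams
import cv2,numpy as np
for n in("scene","top"):
    im=cams.read_camera(n);cv2.imwrite(f"pics/{n}0.png",im)
    i=cams.camera_info(n);print(n,i['fx'],i['fy'],i['cx'],i['cy'],np.round(i['view'],4).tolist())
s=env.state();print(s)
E
```

```text
pics
scene 400.3269944036371 400.3269944036371 319.21550184754074 201.34518292045902 [[0.8339, 0.5516, -0.0172, -473.2816], [0.2718, -0.4377, -0.8571, -26.3527], [-0.4803, 0.7101, -0.5149, 1621.605], [0.0, 0.0, 0.0, 1.0]]
top 403.02413473768326 403.02413473768326 311.78837775477894 205.22834762920232 [[0.0188, -0.9996, -0.0193, 35.7227], [-0.9905, -0.016, -0.1368, 570.5668], [0.1365, 0.0217, -0.9904, 1010.3841], [0.0, 0.0, 0.0, 1.0]]
{'t': 0.1, 'joints': array([-1.20961244e+00,  4.91466316e-01,  1.55939029e+00, -4.60618543e-07,
        1.09168184e+00, -1.05638625e-01]), 'qvel': array([-0.0001184 , -0.00060457, -0.00273884,  0.0007379 , -0.00065522,
       -0.00108137]), 'tau': array([ 3.17583348e-03, -6.13622832e+01, -2.58604020e+01,  6.94439281e-02,
        4.70294617e-02, -5.79726679e-05]), 'eef_pos': array([ 281.21012235, -557.94102063,  228.14004175]), 'tcp_rot': array([-1.67600298,  1.56985054,  1.93241239]), 'ft_force': array([-0.26808756,  0.12978455,  0.43453598]), 'moment': array([-0.00485399, -0.00765607,  0.03678924]), 'opening': 0.997513828252157}
```

View pics/scene0.png

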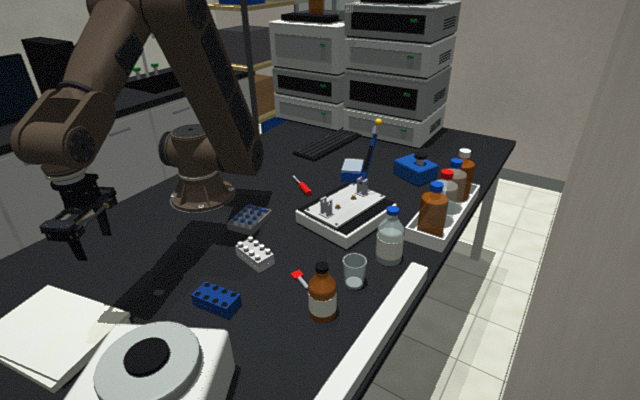

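View pics/top0.png

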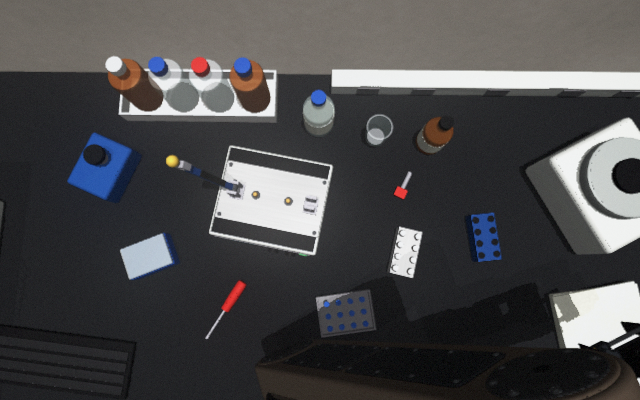

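Top view: shaker centred about (271,200), posts (255,195) and (288,201), knob (172,161), clevis (310,205). The pin's red grip is at (401,193) with its tip at (409,174), and the vial block is at (405,252).

```bash
cat > h.py <<'E'
import numpy as np,cv2
from cell import env,cams
def ray(n,u,v):
    i=cams.camera_info(n);V=np.array(i['view']);R=V[:3,:3];c=-R.T@V[:3,3]
    return c,R.T@np.array([(u-i['cx'])/i['fx'],(v-i['cy'])/i['fy'],1])
def onz(n,u,v,z):
    c,d=ray(n,u,v);return c+d*(z-c[2])/d[2]
def proj(n,p):
    i=cams.camera_info(n);q=np.array(i['view'])@np.append(p,1);return i['fx']*q[0]/q[2]+i['cx'],i['fy']*q[1]/q[2]+i['cy']
def tri(a,b):
    (c1,d1),(c2,d2)=ray("scene",*a),ray("top",*b)
    A=np.stack([d1,-d2],1);t=np.linalg.lstsq(A,c2-c1,rcond=None)[0]
    p,q=c1+d1*t[0],c2+d2*t[1];return (p+q)/2,np.linalg.norm(p-q)
def blobs(im,mask,x0,y0,x1,y1,amin=3):
    m=np.zeros_like(mask);m[y0:y1,x0:x1]=mask[y0:y1,x0:x1]
    n,l,s,c=cv2.connectedComponentsWithStats(m)
    return [(s[k,4],np.round(c[k],2).tolist(),l==k) for k in range(1,n) if s[k,4]>=amin]
E
python3 - <<'E'
from h import *
im=cv2.imread("pics/top0.png");h=cv2.cvtColor(im,cv2.COLOR_BGR2HSV)
H,S,V=[h[...,k].astype(int) for k in range(3)]
def show(name,m,box,z):
    for a,c,_ in blobs(im,(m*1).astype(np.uint8),*box): print(name,a,c,np.round(onz("top",*c,z),1))
show("posts",(H>8)&(H<30)&(S>90)&(V>40),(245,185,300,212),88)
red=((H<6)|(H>174))&(S>150)&(V>70)
show("grip",red,(390,180,420,205),12)
show("cap",(V>190)&(S<40),(385,220,430,285),40)
show("knob",(H>20)&(H<35)&(S>150)&(V>90),(160,150,190,175),310)
# housing white outline
m=((V>120)&(S<60)).astype(np.uint8);mm=np.zeros_like(m);mm[140:262,200:340]=m[140:262,200:340]
pts=cv2.findNonZero(mm);r=cv2.minAreaRect(pts);b=cv2.boxPoints(r);print(r,b.tolist())
s=cv2.imread("pics/scene0.png");h2=cv2.cvtColor(s,cv2.COLOR_BGR2HSV);h=h2;H,S,V=[h[...,k].astype(int) for k in range(3)]
for a,c,_ in blobs(s,((H>20)&(H<35)&(S>150)&(V>90)).astype(np.uint8),365,110,390,135):print("knobS",a,c)
for a,c,_ in blobs(s,(((H<6)|(H>174))&(S>150)&(V>70)).astype(np.uint8),280,260,315,295):print("gripS",a,c,onz("scene",*c,12))
c1=cv2.resize(im[140:290,205:435],None,fx=3.4,fy=3.4,interpolation=cv2.INTER_CUBIC)
cv2.imwrite("pics/c1.png",c1)
E
```

```text
posts 15 [254.67, 193.73] [589.9 188.   88. ]
posts 15 [287.6, 200.4] [574.3 105.1  88. ]
grip 118 [400.32, 192.28] [ 612.4 -189.9   12. ]
cap 941 [405.64, 251.99] [ 453.2 -196.1   40. ]
knob 106 [171.58, 160.71] [616.7 317.8 310. ]
((270.4615173339844, 199.69229125976562), (109.04055786132812, 93.35128021240234), 11.309932708740234) [[207.8461456298828, 234.7692108154297], [226.15382385253906, 143.2307586669922], [333.076904296875, 164.61537170410156], [314.76922607421875, 256.15380859375]]
knobS 32 [378.12, 121.22]
gripS 81 [296.42, 274.01] [ 614.52825983 -192.84662747   12.        ]
```

View pics/c1.png

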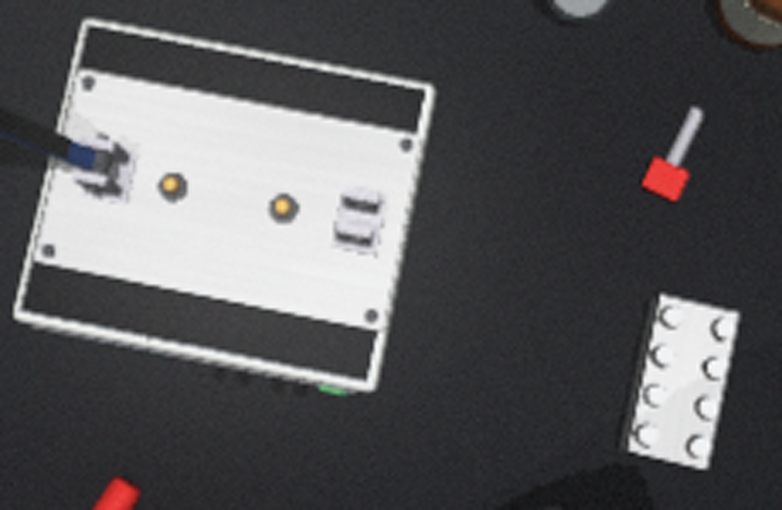

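```bash
cat >> h.py <<'E'
from scipy.spatial.transform import Rotation as Ro
def plan(p,ang=None,cur=None):
    """tool-frame shift (scaled) + turn (scaled) from measured (or given) pose to p, jaw line at world angle ang (deg, mod 180)"""
    s=env.state();R=Ro.from_euler('xyz',s['tcp_rot']).as_matrix()
    d=R.T@(np.array(p)-s['eef_pos'])/500
    a=np.degrees(np.arctan2(R[1,1],R[0,1]));t=0
    if ang is not None:
        t=-((ang-a+90)%180-90)   # tool x is down: + turn about it lowers world yaw
    print("t",round(s['t'],2),"pos",np.round(s['eef_pos'],1),"F",np.round(s['ft_force'],1),"open",round(s['opening'],3),"jaw deg",round(a,2))
    print(" shift",np.round(d,4)," turn deg",round(t,2),"scaled",round(t/180,4),"joints",np.round(s['joints'],2))
E
python3 - <<'E'
from h import *
im=cv2.imread("pics/top0.png");h=cv2.cvtColor(im,cv2.COLOR_BGR2HSV)
H,S,V=[h[...,k].astype(int) for k in range(3)]
# block top face
m=((V>110)&(S<60)).astype(np.uint8)
b=max(blobs(im,m,382,218,430,285),key=lambda k:k[0]);ys,xs=np.where(b[2])
w=np.array([onz("top",x,y,42)[:2] for x,y in zip(xs,ys)],np.float32)
r=cv2.minAreaRect(w);print("block rect",r)
C=[(399.1,226.5),(422.1,231.5),(412.9,277.6),(389.4,272.9)]
c=np.array([onz("top",*k,40)[:2] for k in C]);print(c.round(1).tolist(),c.mean(0));l=(c[0]+c[1]-c[2]-c[3])/2;print("long",np.linalg.norm(l),np.degrees(np.arctan2(l[1],l[0])))
# pin
g=max(blobs(im,((((H<6)|(H>174))&(S>150)&(V>70))*1).astype(np.uint8),390,180,420,205),key=lambda k:k[0])
s=max(blobs(im,((V>80)&(S<70)).astype(np.uint8),400,165,418,190),key=lambda k:k[0]);print(s[:2])
G=onz("top",*g[1],11);Sh=onz("top",*s[1],9);d=(Sh-G);print("pin",G,Sh,np.linalg.norm(d[:2]),np.degrees(np.arctan2(d[1],d[0])))
# screws
sc=[(88,82),(405,145),(372,316),(48,250)]
q=np.array([onz("top",205+a/3.4,140+b/3.4,75)[:2] for a,b in sc]);print("screws",q.round(1).tolist(),q.mean(0))
for a,b in((0,1),(3,2)):
    e=q[a]-q[b];print(np.linalg.norm(e),np.degrees(np.arctan2(e[1],e[0])))
print("post y dir",np.degrees(np.arctan2(188-105.1,589.9-574.3)))
print("knob",tri((378.12,121.22),(171.58,160.71)))
hh=np.array([[84,20],[434,88],[374,388],[16,318]]);q=np.array([onz("top",205+a/3.4,140+b/3.4,60)[:2] for a,b in hh]);print(q.round(1).tolist(),q.mean(0))
plan((453,-196,150),77)
E
```

```text
block rect ((454.0003662109375, -195.8668975830078), (61.359413146972656, 121.45930480957031), 77.41825103759766)
[[518.1, -180.2], [506.3, -238.8], [389.2, -213.5], [399.8, -154.4]] [ 453.34997935 -196.72526901]
long 120.47449339423632 -12.234108538517901
(np.int32(89), [406.16, 179.62])
pin [ 612.60342365 -190.05968995   11.        ] [ 647.77621943 -206.5047643     9.        ] 38.827387668521794 -25.058484781783584
screws [[668.0, 254.2], [623.2, 14.7], [495.4, 37.1], [540.1, 278.1]] [581.66395185 146.03849141]
243.64310402036372 79.42438361099502
245.16344797607468 79.48884078444286
post y dir 79.34279287839023
knob (array([612.28934112, 311.13719224, 326.94817894]), np.float64(0.5283404116127192))
[[720.4, 263.1], [670.6, -6.8], [443.2, 34.8], [490.2, 303.4]] [581.11866181 148.62250503]
t 0.1 pos [ 281.2 -557.9  228.1] F [-0.3  0.1  0.4] open 0.998 jaw deg -63.25
 shift [ 0.1568 -0.4917 -0.6326]  turn deg 39.75 scaled 0.2208 joints [-1.21  0.49  1.56 -0.    1.09 -0.11]
```

carry_out(
  grip=[-1, -1, -1, -1, -1],
  linear=[
    [0, -0.049, -0.063],
    [0, -0.049, -0.063],
    [0, -0.049, -0.063],
    [0, -0.049, -0.063],
    [0, -0.049, -0.063],
  ],
  turn=[0, 0, 0, 0, 0],
)

```text
t: 0.6
eef_pos: [367.1, -376.3, 228.4]
tcp_rot: [-1.394, 1.57, 2.214]
ft_force: [1.2, -0.9, 0.3]
opening: 0.997
```

carry_out(
  grip=[-1, -1, -1, -1, -1],
  linear=[
    [0.02, -0.049, -0.063],
    [0.02, -0.049, -0.063],
    [0.02, -0.049, -0.063],
    [0.02, -0.049, -0.063],
    [0.02, -0.049, -0.063],
  ],
  turn=[0, 0, 0, 0, 0],
)

```text
t: 1.1
eef_pos: [452.7, -196.0, 178.2]
tcp_rot: [-0.435, 1.571, -3.11]
ft_force: [0.0, 0.7, 0.7]
opening: 1.001
```

carry_out(
  grip=[-1, -1, -1, -1, -1],
  linear=[
    [0, 0, 0],
    [0, 0, 0],
    [0, 0, 0],
    [0, 0, 0],
    [0, 0, 0],
  ],
  turn=[0.044, 0.044, 0.044, 0.044, 0.042],
)

```text
t: 1.6
eef_pos: [452.3, -197.5, 178.4]
tcp_rot: [-0.231, 1.57, 2.687]
ft_force: [0.0, -0.8, -0.3]
opening: 1.0
```

```bash
python3 -c "
from h import *
plan((453.7,-196.2,20),77.6)"
```

```text
t 1.6 pos [ 452.3 -197.5  178.4] F [ 0.  -0.8 -0.3] open 1.0 jaw deg -102.81
 shift [ 0.3168 -0.0031 -0.0024]  turn deg -0.41 scaled -0.0023 joints [-0.55  0.37  1.93 -0.    0.84  1.25]
```

carry_out(
  grip=[-1, -1, -1, -1, -1],
  linear=[
    [0.08, -0.0031, -0.0024],
    [0.08, 0, 0],
    [0.08, 0, 0],
    [0.05, 0, 0],
    [0.0268, 0, 0],
  ],
  turn=[-0.002, 0, 0, 0, 0],
)

```text
t: 2.1
eef_pos: [453.0, -195.9, 17.9]
tcp_rot: [-0.313, 1.568, 2.617]
ft_force: [0.3, -0.9, 0.1]
opening: 1.001
```

carry_out(
  grip=[1, 1, 1, 1, 1],
  linear=[
    [0, 0, 0],
    [0, 0, 0],
    [0, 0, 0],
    [0, 0, 0],
    [0, 0, 0],
  ],
  turn=[0, 0, 0, 0, 0],
)

```text
t: 2.6
eef_pos: [454.1, -196.5, 20.9]
tcp_rot: [2.757, 1.569, -0.596]
ft_force: [-0.1, -0.9, -0.7]
opening: 0.634
```

```bash
python3 -c "
from h import *
plan((453.7,-196.2,20),77.6)
im=cams.read_camera('top');cv2.imwrite('pics/g1.png',im)
im=cams.read_camera('scene');cv2.imwrite('pics/g1s.png',im)
"
```

```text
t 2.6 pos [ 454.1 -196.5   20.9] F [-0.1 -0.9 -0.7] open 0.634 jaw deg -102.13
 shift [ 0.0019 -0.0004  0.0009]  turn deg 0.27 scaled 0.0015 joints [-0.54  0.64  2.05 -0.    0.45  1.24]
```

carry_out(
  grip=[1, 1, 1, 1, 1],
  linear=[
    [-0.03, 0, 0],
    [-0.07, 0, 0],
    [-0.1, 0, 0],
    [-0.1, 0, 0],
    [-0.1, 0, 0],
  ],
  turn=[0, 0, 0, 0, 0],
)

```text
t: 3.2
eef_pos: [453.1, -195.9, 222.0]
tcp_rot: [-0.262, 1.57, 2.668]
ft_force: [2.5, -1.3, -5.5]
opening: 0.63
```

```bash
python3 -c "
from h import *
plan((582,146.3,210),-10.6)
print(env.state()['moment'])
im=cams.read_camera('top')
im2=cams.read_camera('scene')
a=cv2.resize(im[180:320,340:480],(600,600),interpolation=cv2.INTER_CUBIC)
cv2.imwrite('pics/g2.png',im2)
"
```

```text
t 3.2 pos [ 453.1 -195.9  222. ] F [ 2.5 -1.3 -5.5] open 0.63 jaw deg -102.13
 shift [ 0.0241 -0.7233 -0.1082]  turn deg 88.47 scaled 0.4915 joints [-0.54  0.31  1.88 -0.    0.95  1.24]
[-0.04443237 -0.05993854 -0.01812277]
```

carry_out(
  grip=[1, 1, 1, 1, 1],
  linear=[
    [0, 0, 0],
    [0, 0, 0],
    [0, 0, 0],
    [0, 0, 0],
    [0, 0, 0],
  ],
  turn=[-0.046, -0.046, -0.046, -0.046, -0.046],
)

```text
t: 3.8
eef_pos: [453.1, -195.9, 218.6]
tcp_rot: [-1.032, 1.568, 2.627]
ft_force: [-0.2, -0.6, -4.7]
opening: 0.631
```

carry_out(
  grip=[1, 1, 1, 1, 1],
  linear=[
    [0, 0, 0],
    [0, 0, 0],
    [0, 0, 0],
    [0, 0, 0],
    [0, 0, 0],
  ],
  turn=[-0.046, -0.046, -0.046, -0.046, -0.046],
)

```text
t: 4.3
eef_pos: [453.1, -195.9, 218.6]
tcp_rot: [-1.773, 1.568, 2.607]
ft_force: [0.3, -0.1, -5.2]
opening: 0.63
```

carry_out(
  grip=[1, 1, 1],
  linear=[
    [0, 0, 0],
    [0, 0, 0],
    [0, 0, 0],
  ],
  turn=[-0.046, 0, 0],
)

```text
t: 4.6
eef_pos: [453.5, -196.1, 219.3]
tcp_rot: [-1.902, 1.569, 2.613]
ft_force: [-0.4, 0.1, -5.2]
opening: 0.636
```

```bash
python3 -c "
from h import *
plan((582,146.3,210),-10.6)
"
```

```text
t 4.6 pos [ 453.5 -196.1  219.3] F [-0.4  0.1 -5.2] open 0.636 jaw deg -11.3
 shift [ 0.0188  0.1179 -0.7219]  turn deg -0.7 scaled -0.0039 joints [-0.54  0.32  1.88 -0.    0.94 -0.34]
```

carry_out(
  grip=[1, 1, 1, 1, 1],
  linear=[
    [0, 0.0147, -0.09],
    [0, 0.0147, -0.09],
    [0, 0.0147, -0.09],
    [0, 0.0147, -0.09],
    [0, 0.0147, -0.09],
  ],
  turn=[0, 0, 0, 0, 0],
)

```text
t: 5.1
eef_pos: [533.2, 19.3, 219.7]
tcp_rot: [-1.272, 1.57, -3.04]
ft_force: [1.2, -0.3, -5.7]
opening: 0.629
```

carry_out(
  grip=[1, 1, 1, 1, 1],
  linear=[
    [0, 0.0147, -0.09],
    [0, 0.0147, -0.09],
    [0, 0.0147, -0.09],
    [0, 0, 0],
    [0, 0, 0],
  ],
  turn=[-0.002, 0, 0, 0, 0],
)

```text
t: 5.6
eef_pos: [579.6, 146.7, 219.2]
tcp_rot: [-1.089, 1.569, -2.847]
ft_force: [-0.0, -0.3, -6.0]
opening: 0.629
```

```bash
python3 -c "
from h import *
plan((582,146.3,115),-10.6)
im=cams.read_camera('scene');cv2.imwrite('pics/g3s.png',cv2.resize(im[100:270,270:470],(800,680))[:600])
"
```

```text
t 5.6 pos [579.6 146.7 219.2] F [-0.  -0.3 -6. ] open 0.629 jaw deg -10.75
 shift [ 2.083e-01  5.100e-03 -2.000e-04]  turn deg -0.15 scaled -0.0008 joints [ 0.14  0.46  1.64 -0.    1.04  0.33]
```

View pics/g3s.png

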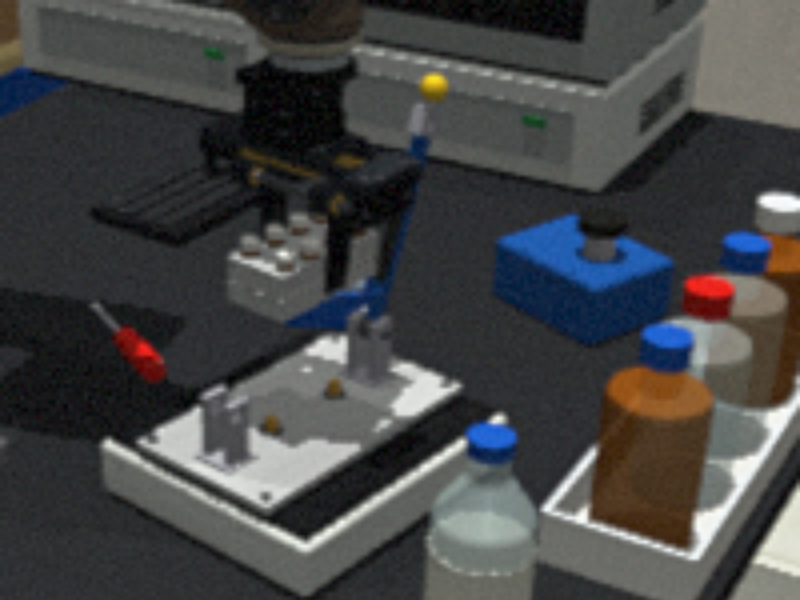

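The block is held level above the nest, with the posts visible below at about (272,425) and (335,388) in the crop. Descending to just above them.

carry_out(
  grip=[1, 1, 1, 1, 1],
  linear=[
    [0.06, 0.005, 0],
    [0.08, 0, 0],
    [0.06, 0, 0],
    [0.01, 0, 0],
    [0, 0, 0],
  ],
  turn=[0, 0, 0, 0, 0],
)

```text
t: 6.15
eef_pos: [582.4, 144.5, 115.1]
tcp_rot: [-1.121, 1.57, -2.881]
ft_force: [0.1, 0.3, -4.4]
opening: 0.628
```

```bash
python3 -c "
from h import *
plan((582,146.3,95),-10.6)
im=cams.read_camera('scene');cv2.imwrite('pics/g4s.png',cv2.resize(im[140:260,290:410],(600,600),interpolation=cv2.INTER_CUBIC))
plan((582,146.3,95),-10.6)
"
```

```text
t 6.15 pos [582.4 144.5 115.1] F [ 0.1  0.3 -4.4] open 0.628 jaw deg -10.82
 shift [ 0.0402 -0.0015 -0.0035]  turn deg -0.22 scaled -0.0012 joints [ 0.13  0.59  1.73 -0.    0.82  0.32]
t 6.2 pos [583.1 144.8 116.3] F [ 0.6 -0.  -4.5] open 0.625 jaw deg -10.79
 shift [ 0.0425 -0.0027 -0.0026]  turn deg -0.19 scaled -0.001 joints [ 0.13  0.59  1.73 -0.    0.82  0.32]
```

carry_out(
  grip=[1, 1, 1, 1, 1],
  linear=[
    [0, -0.002, -0.003],
    [0.01, 0, 0],
    [0.004, 0, 0],
    [0.003, 0, 0],
    [0, 0, 0],
  ],
  turn=[-0.001, 0, 0, 0, 0],
)

```text
t: 6.7
eef_pos: [581.6, 147.4, 106.7]
tcp_rot: [-2.019, 1.57, 2.509]
ft_force: [-1.4, 2.9, -5.9]
opening: 0.631
```

carry_out(
  grip=[1, 1],
  linear=[
    [0.004, 0, 0],
    [0, 0, 0],
  ],
  turn=[0, 0],
)

```text
t: 6.9
eef_pos: [581.5, 147.5, 104.5]
tcp_rot: [-1.985, 1.57, 2.544]
ft_force: [-2.8, 4.4, -5.3]
opening: 0.625
```

```bash
python3 -c "
from h import *
plan((582,146.3,95),-10.6)
print(env.state()['moment'])
"
```

```text
t 6.9 pos [581.5 147.5 104.5] F [-2.8  4.4 -5.3] open 0.625 jaw deg -10.51
 shift [0.0191 0.0014 0.0021]  turn deg 0.09 scaled 0.0005 joints [0.14 0.6  1.74 0.   0.8  0.32]
[1.02042084 0.27047673 0.14083758]
```

carry_out(
  grip=[1, 1, 1, 1],
  linear=[
    [0, -0.0013, -0.0018],
    [0.005, 0, 0],
    [0.005, 0, 0],
    [0, 0, 0],
  ],
  turn=[0, 0, 0, 0],
)

```text
t: 7.3
eef_pos: [581.2, 147.9, 99.2]
tcp_rot: [-0.824, 1.57, -2.578]
ft_force: [0.2, 0.6, -5.8]
opening: 0.633
```

```bash
python3 -c "
from h import *
plan((582,146.3,95),-10.6)
print(env.state()['moment'])
"
```

```text
t 7.3 pos [581.2 147.9  99.2] F [ 0.2  0.6 -5.8] open 0.633 jaw deg -10.52
 shift [0.0084 0.0021 0.0028]  turn deg 0.08 scaled 0.0005 joints [ 0.14  0.61  1.75 -0.    0.79  0.32]
[ 0.00749439 -0.08006099  0.05885515]
```

carry_out(
  grip=[1, 1, 1],
  linear=[
    [0.005, 0, 0],
    [0.004, 0, 0],
    [0, 0, 0],
  ],
  turn=[0, 0, 0],
)

```text
t: 7.6
eef_pos: [581.4, 148.0, 95.9]
tcp_rot: [1.556, 1.57, -0.198]
ft_force: [-2.6, -1.8, 3.9]
opening: 0.628
```

carry_out(
  grip=[1, 1],
  linear=[
    [0.002, 0, 0],
    [0, 0, 0],
  ],
  turn=[0, 0],
)

```text
t: 7.8
eef_pos: [581.4, 148.0, 95.9]
tcp_rot: [1.717, 1.57, -0.037]
ft_force: [-5.1, -1.9, 14.9]
opening: 0.632
```

```bash
python3 -c "
from h import *
plan((582,146.3,95),-10.6)
print(env.state()['moment'])
"
```

```text
t 7.8 pos [581.4 148.   95.9] F [-5.1 -1.9 14.9] open 0.632 jaw deg -10.52
 shift [0.0018 0.0017 0.0031]  turn deg 0.08 scaled 0.0004 joints [ 0.14  0.61  1.75 -0.    0.78  0.32]
[-0.14416507  1.35188245  0.025979  ]
```

carry_out(
  grip=[1, -1, -1, -1, -1],
  linear=[
    [-0.003, 0, 0],
    [0, 0, 0],
    [0, 0, 0],
    [0, 0, 0],
    [0, 0, 0],
  ],
  turn=[0, 0, 0, 0, 0],
)

```text
t: 8.3
eef_pos: [581.4, 148.1, 95.7]
tcp_rot: [1.354, 1.571, -0.401]
ft_force: [0.3, 0.0, 0.2]
opening: 0.908
```

carry_out(
  grip=[-1, -1, -1, -1, -1],
  linear=[
    [-0.05, 0, 0],
    [-0.09, 0, 0],
    [-0.1, 0, 0],
    [-0.1, 0, 0],
    [-0.1, 0, 0],
  ],
  turn=[0, 0, 0, 0, 0],
)

```text
t: 8.8
eef_pos: [580.9, 148.1, 317.9]
tcp_rot: [1.449, 1.571, -0.305]
ft_force: [0.9, -0.2, 0.8]
opening: 0.997
```

carry_out(
  grip=[-1, -1, -1],
  linear=[
    [-0.1, 0, 0],
    [-0.04, 0, 0],
    [0, 0, 0],
  ],
  turn=[0, 0, 0],
)

```text
t: 9.1
eef_pos: [581.8, 148.2, 389.1]
tcp_rot: [1.874, 1.565, 0.12]
ft_force: [-0.8, -0.8, 0.6]
opening: 0.999
```

```bash
python3 -c "
from h import *
plan((612.5,310.7,323),-10.6)
im=cams.read_camera('scene');cv2.imwrite('pics/g5s.png',cv2.resize(im[100:250,270:450],(720,600),interpolation=cv2.INTER_CUBIC))
"
```

```text
t 9.1 pos [581.8 148.2 389.1] F [-0.8 -0.8  0.6] open 0.999 jaw deg -10.51
 shift [ 1.328e-01  3.000e-04 -3.305e-01]  turn deg 0.09 scaled 0.0005 joints [ 0.14  0.34  1.38 -0.    1.42  0.32]
```

View pics/g5s.png

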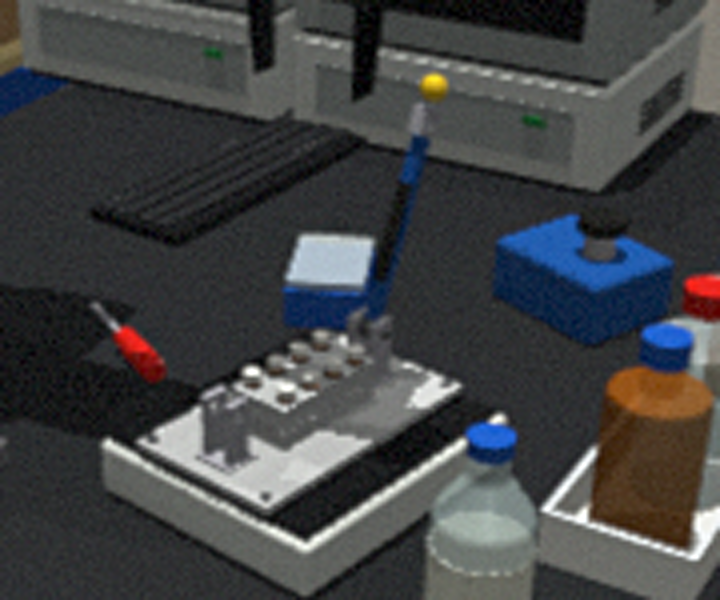

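The block sits flat on the platform between hinge and clevis. Next I go over the knob and grip it.

carry_out(
  grip=[-1, -1, -1, -1, -1],
  linear=[
    [0, 0, -0.0826],
    [0, 0, -0.0826],
    [0, 0, -0.0826],
    [0, 0, -0.0826],
    [0, 0, 0],
  ],
  turn=[0, 0, 0, 0, 0],
)

```text
t: 9.65
eef_pos: [611.2, 314.6, 382.0]
tcp_rot: [-1.174, 1.566, -2.925]
ft_force: [1.0, 0.4, -0.3]
opening: 1.0
```

carry_out(
  grip=[-1, -1, -1, 1, 1],
  linear=[
    [0.05, 0, 0],
    [0.05, 0, 0],
    [0.032, 0, 0],
    [0, 0, 0],
    [0, 0, 0],
  ],
  turn=[0, 0, 0, 0, 0],
)

```text
t: 10.15
eef_pos: [611.5, 310.2, 319.2]
tcp_rot: [-0.921, 1.569, -2.675]
ft_force: [0.2, 0.7, 0.5]
opening: 0.883
```

carry_out(
  grip=[1, 1, 1, 1, 1],
  linear=[
    [0, 0, 0],
    [0, 0, 0],
    [0, 0, 0],
    [0, 0, 0],
    [0, 0, 0],
  ],
  turn=[0, 0, 0, 0, 0],
)

```text
t: 10.65
eef_pos: [611.5, 310.6, 319.9]
tcp_rot: [1.772, 1.57, 0.018]
ft_force: [-0.3, -0.3, -0.0]
opening: 0.47
```

```bash
python3 -c "
from h import *
plan((612.5,310.7,323),-10.6)
im=cams.read_camera('scene');cv2.imwrite('pics/g6s.png',cv2.resize(im[60:180,310:450],(700,600),interpolation=cv2.INTER_CUBIC))
# arc rows
import math
q0=math.atan2(205,-71);n=13
print('q0',q0)
q=np.linspace(q0,0,n+1)
y=-218*np.cos(q);z=218*np.sin(q)
for k in range(n): print(round(-(z[k+1]-z[k])/500,4), round(-(y[k+1]-y[k])/500,4), np.round([y[k+1],z[k+1]+122],1))
"
```

```text
t 10.65 pos [611.5 310.6 319.9] F [-0.3 -0.3 -0. ] open 0.47 jaw deg -10.51
 shift [-0.0062  0.002  -0.0007]  turn deg 0.09 scaled 0.0005 joints [ 0.37  0.52  1.27 -0.    1.36  0.56]
q0 1.90420816015496
-0.0164 0.0617 [ 40.5 336.2]
-0.0072 0.0634 [  8.8 339.8]
0.0021 0.0638 [-23.1 338.8]
0.0114 0.0628 [-54.5 333.1]
0.0204 0.0605 [-84.7 322.9]
0.029 0.0568 [-113.1  308.4]
0.037 0.052 [-139.1  289.9]
0.0442 0.046 [-162.1  267.8]
0.0504 0.0391 [-181.6  242.5]
0.0556 0.0313 [-197.3  214.7]
0.0596 0.0228 [-208.7  185. ]
0.0623 0.0139 [-215.7  153.8]
0.0636 0.0047 [-218.  122.]
```

View pics/g6s.png

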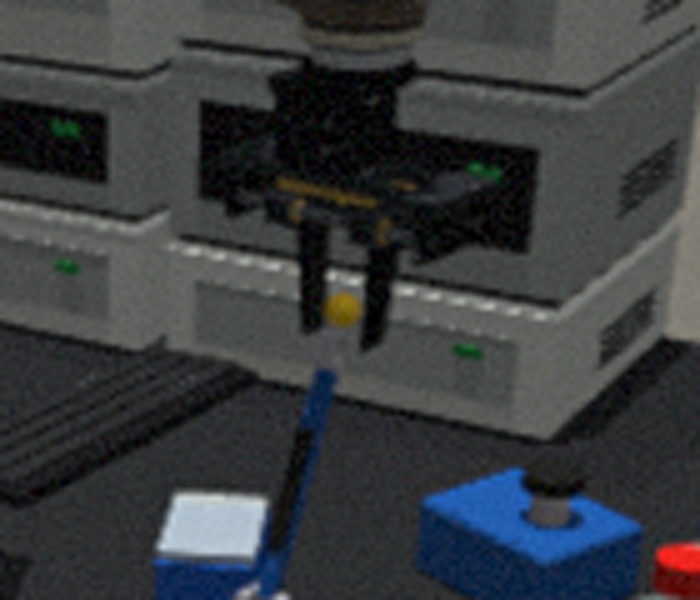

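Ball at about (343,308) in the crop, between the fingers, which are still closing.

carry_out(
  grip=[1, 1, 1, 1, 1],
  linear=[
    [0, 0, 0],
    [0, 0, 0],
    [0, 0, 0],
    [0, 0, 0],
    [0, 0, 0],
  ],
  turn=[0, 0, 0, 0, 0],
)

```text
t: 11.2
eef_pos: [610.7, 310.7, 319.6]
tcp_rot: [-1.338, 1.569, -3.092]
ft_force: [-5.8, 0.7, 0.6]
opening: 0.237
```

carry_out(
  grip=[1, 1, 1, 1, 1],
  linear=[
    [-0.0164, -0.001, 0.0617],
    [-0.0072, 0, 0.0634],
    [0.0021, 0, 0.0638],
    [0.0114, 0, 0.0628],
    [0.0204, 0, 0.0605],
  ],
  turn=[0, 0, 0, 0, 0],
)

```text
t: 11.7
eef_pos: [582.4, 156.1, 316.9]
tcp_rot: [1.896, 1.567, 0.142]
ft_force: [-0.4, 0.3, 5.2]
opening: 0.238
```

```bash
python3 -c "
from h import *
u=np.array([.184,.983]);h=np.array([599.4,240.6])
p=h+u*(-84.7);plan((*p,322.9-7),-10.6)
im=cams.read_camera('scene');cv2.imwrite('pics/g7s.png',cv2.resize(im[60:240,270:450],(600,600),interpolation=cv2.INTER_CUBIC))
"
```

```text
t 11.7 pos [582.4 156.1 316.9] F [-0.4  0.3  5.2] open 0.238 jaw deg -10.5
 shift [ 0.0019  0.0024 -0.0029]  turn deg 0.1 scaled 0.0006 joints [ 0.15  0.38  1.5  -0.    1.26  0.34]
```

View pics/g7s.png

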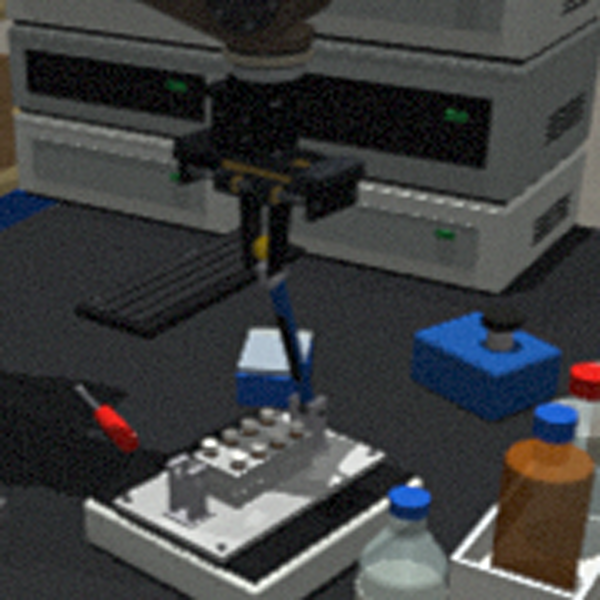

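The clamp follows the gripper, with the ball held at about (262,247). Continuing the arc.

carry_out(
  grip=[1, 1, 1, 1, 1],
  linear=[
    [0.029, 0, 0.0568],
    [0.037, 0, 0.052],
    [0.0442, 0, 0.046],
    [0.0504, 0, 0.0391],
    [0.0556, 0, 0.0313],
  ],
  turn=[0, 0, 0, 0, 0],
)

```text
t: 12.25
eef_pos: [561.9, 44.7, 206.7]
tcp_rot: [1.188, 1.568, -0.567]
ft_force: [2.3, 0.6, 1.1]
opening: 0.237
```

```bash
python3 -c "
from h import *
u=np.array([.184,.983]);h=np.array([599.4,240.6])
p=h+u*(-197.3);plan((*p,214.7-7),-10.6)
p=h+u*(-218);plan((*p,122-7),-10.6)
"
```

```text
t 12.25 pos [561.9  44.7 206.7] F [2.3 0.6 1.1] open 0.237 jaw deg -10.54
 shift [-0.002   0.0016 -0.0043]  turn deg 0.06 scaled 0.0003 joints [-0.04  0.43  1.74 -0.    0.97  0.15]
t 12.25 pos [561.9  44.7 206.7] F [2.3 0.6 1.1] open 0.237 jaw deg -10.54
 shift [0.1834 0.0011 0.0369]  turn deg 0.06 scaled 0.0003 joints [-0.04  0.43  1.74 -0.    0.97  0.15]
```

carry_out(
  grip=[1, 1, 1, 1, 1],
  linear=[
    [0.0596, 0, 0.0228],
    [0.0623, 0, 0.0139],
    [0.04, 0, 0.003],
    [0.018, 0, 0.001],
    [0, 0, 0],
  ],
  turn=[0, 0, 0, 0, 0],
)

```text
t: 12.75
eef_pos: [558.3, 24.5, 115.4]
tcp_rot: [-0.176, 1.568, -1.93]
ft_force: [-2.0, -13.9, -1.3]
opening: 0.234
```

```bash
python3 -c "
from h import *
u=np.array([.184,.983]);h=np.array([599.4,240.6])
p=h+u*(-218);plan((*p,122-7),-10.6)
"
```

```text
t 12.75 pos [558.3  24.5 115.4] F [ -2.  -13.9  -1.3] open 0.234 jaw deg -10.53
 shift [ 0.0008  0.0014 -0.004 ]  turn deg 0.07 scaled 0.0004 joints [-0.07  0.54  1.84 -0.    0.76  0.11]
```

carry_out(
  grip=[1, 1, 1],
  linear=[
    [0, 0, 0.003],
    [0.004, 0, 0],
    [0, 0, 0],
  ],
  turn=[0, 0, 0],
)

```text
t: 13.05
eef_pos: [558.2, 24.4, 114.4]
tcp_rot: [0.8, 1.57, -0.954]
ft_force: [0.8, -6.8, -1.1]
opening: 0.239
```

```bash
python3 -c "
from h import *
u=np.array([.184,.983]);h=np.array([599.4,240.6])
p=h+u*(-218);plan((*p,122-7),-10.6)
im=cams.read_camera('top');cv2.imwrite('pics/g8.png',im)
im=cams.read_camera('scene');cv2.imwrite('pics/g8s.png',cv2.resize(im[120:250,280:430],(690,598),interpolation=cv2.INTER_CUBIC))
"
```

```text
t 13.05 pos [558.2  24.4 114.4] F [ 0.8 -6.8 -1.1] open 0.239 jaw deg -10.51
 shift [-0.0011  0.0014 -0.0042]  turn deg 0.09 scaled 0.0005 joints [-0.07  0.54  1.84 -0.    0.76  0.11]
```

View pics/g8s.png

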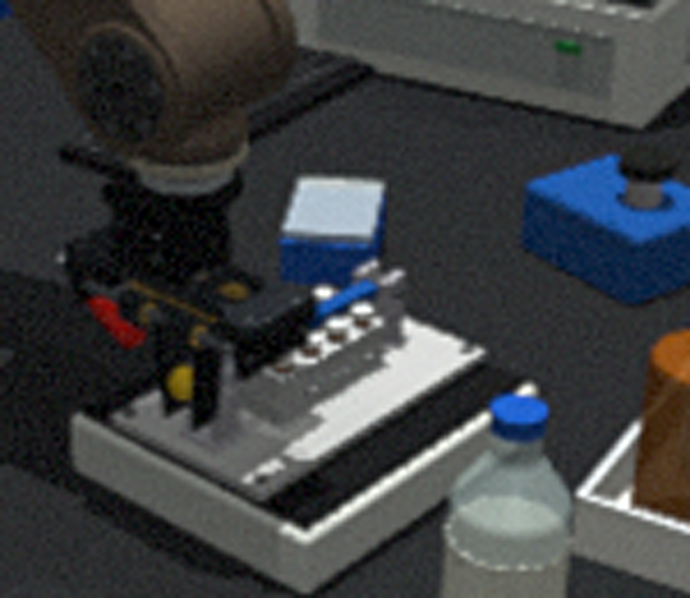

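Clamp nearly level. I'll press down until it stops.

carry_out(
  grip=[1, 1, 1],
  linear=[
    [0.004, 0, 0.001],
    [0, 0, 0],
    [0, 0, 0],
  ],
  turn=[0, 0, 0],
)

```text
t: 13.45
eef_pos: [558.2, 24.3, 112.5]
tcp_rot: [1.267, 1.57, -0.487]
ft_force: [3.0, -4.8, -1.3]
opening: 0.233
```

carry_out(
  grip=[1, 1, 1],
  linear=[
    [0.004, 0, 0],
    [0, 0, 0],
    [0, 0, 0],
  ],
  turn=[0, 0, 0],
)

```text
t: 13.75
eef_pos: [558.2, 24.2, 110.6]
tcp_rot: [1.219, 1.57, -0.535]
ft_force: [2.0, -5.1, -1.5]
opening: 0.241
```

carry_out(
  grip=[1, 1, 1],
  linear=[
    [0.004, 0, 0],
    [0, 0, 0],
    [0, 0, 0],
  ],
  turn=[0, 0, 0],
)

```text
t: 14.05
eef_pos: [558.2, 24.3, 108.5]
tcp_rot: [1.298, 1.57, -0.456]
ft_force: [2.1, -5.5, -1.2]
opening: 0.233
```

carry_out(
  grip=[1, 1, 1],
  linear=[
    [0.004, 0, 0],
    [0, 0, 0],
    [0, 0, 0],
  ],
  turn=[0, 0, 0],
)

```text
t: 14.35
eef_pos: [558.2, 24.4, 106.5]
tcp_rot: [1.402, 1.57, -0.352]
ft_force: [3.6, -4.6, -1.6]
opening: 0.238
```

```bash
python3 -c "
from h import *
out={}
for n in('scene','top'):
    im=cams.read_camera(n);h=cv2.cvtColor(im,cv2.COLOR_BGR2HSV).astype(int);H,S,V=h[...,0],h[...,1],h[...,2]
    u,v=proj(n,(559.5,24,122));u,v=int(u),int(v);print(n,u,v)
    m=((H>18)&(H<36)&(S>130)&(V>50)).astype(np.uint8)
    for b in blobs(im,m,u-25,v-25,u+25,v+25,2): print(b[:2],np.ptp(np.where(b[2]),axis=1))
    cv2.imwrite(f'pics/k_{n}.png',im)
im=cv2.imread('pics/k_scene.png');cv2.imwrite('pics/g9s.png',cv2.resize(im[150:240,295:395],(660,594),interpolation=cv2.INTER_CUBIC))
"
```

```text
scene 320 204
(np.int32(2), [310.5, 184.5]) [1 1]
(np.int32(9), [316.11, 186.89]) [4 7]
(np.int32(12), [330.33, 184.92]) [2 5]
(np.int32(2), [325.5, 191.0]) [0 1]
(np.int32(2), [321.5, 195.0]) [0 1]
(np.int32(36), [318.97, 204.86]) [7 5]
top 320 204
```

View pics/g9s.png

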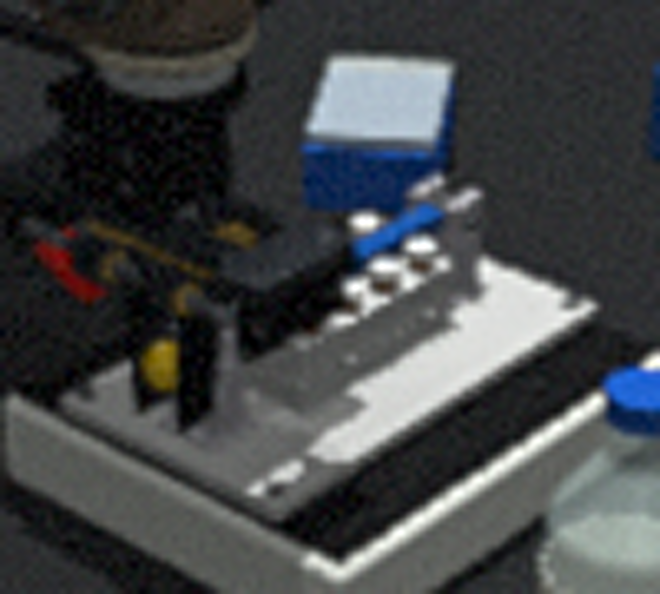

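```bash
python3 -c "
from h import *
for z in(106,114,122,130): print(z,np.round(proj('scene',(559.0,23.5,z)),2),np.round(proj('scene',(557.6,23.6,z)),2))
im=cv2.resize(cv2.imread('pics/g8s.png'),(150,130),interpolation=cv2.INTER_AREA);h=cv2.cvtColor(im,cv2.COLOR_BGR2HSV).astype(int);H,S,V=h[...,0],h[...,1],h[...,2]
m=((H>18)&(H<36)&(S>130)&(V>50)).astype(np.uint8)
for b in blobs(im,m,20,60,60,110,8): print(b[:2],np.array(b[1])+[280,120],np.array(np.where(b[2])).min(1),np.array(np.where(b[2])).max(1))
s=env.state();print(s['tau'],s['moment'],s['ft_force'])
"
```

```text
106 [320.44 208.79] [320.1  208.65]
114 [320.4  206.72] [320.06 206.58]
122 [320.36 204.63] [320.02 204.5 ]
130 [320.33 202.54] [319.98 202.41]
(np.int32(13), [50.62, 62.85]) [330.62 182.85] [62 48] [64 53]
(np.int32(38), [38.92, 82.68]) [318.92 202.68] [79 36] [86 41]
[ 2.71449029e+00 -5.85994470e+01 -1.71739179e+01  7.26353936e-01
  7.63254873e-01  6.37831967e-03] [-0.63767364 -0.50167559  0.00368727] [ 2.35036814 -4.34436822 -1.13055219]
```

carry_out(
  grip=[1, 1, 1],
  linear=[
    [0.003, 0, 0],
    [0, 0, 0],
    [0, 0, 0],
  ],
  turn=[0, 0, 0],
)

```text
t: 14.75
eef_pos: [558.3, 24.4, 105.7]
tcp_rot: [1.517, 1.569, -0.237]
ft_force: [0.0, -4.2, 5.2]
opening: 0.234
```

carry_out(
  grip=[1, 1, 1],
  linear=[
    [0.003, 0, 0],
    [0, 0, 0],
    [0, 0, 0],
  ],
  turn=[0, 0, 0],
)

```text
t: 15.05
eef_pos: [558.3, 24.5, 105.0]
tcp_rot: [1.607, 1.569, -0.147]
ft_force: [-2.6, -3.7, 16.5]
opening: 0.238
```

```bash
cat > knob.py <<'E'
from h import *
for n in('scene','top'):
    im=cams.read_camera(n);h=cv2.cvtColor(im,cv2.COLOR_BGR2HSV).astype(int);H,S,V=h[...,0],h[...,1],h[...,2]
    u,v=proj(n,(559.,24,122));m=((H>18)&(H<36)&(S>130)&(V>50)).astype(np.uint8)
    print(n,np.round((u,v),1),[(*b[:2],np.array(np.where(b[2])).min(1),np.array(np.where(b[2])).max(1)) for b in blobs(im,m,int(u)-12,int(v)-12,int(u)+12,int(v)+12,8)])
    cv2.imwrite(f'pics/k_{n}.png',im)
E
python3 knob.py
```

```text
scene [320.4 204.6] [(np.int32(37), [319.0, 205.03], array([201, 316]), array([209, 321]))]
top [320.1 205.2] []
```

carry_out(
  grip=[1, -1, -1, -1, -1],
  linear=[
    [-0.0025, 0, 0],
    [0, 0, 0],
    [0, 0, 0],
    [0, 0, 0],
    [0, 0, 0],
  ],
  turn=[0, 0, 0, 0, 0],
)

```text
t: 15.65
eef_pos: [557.7, 24.6, 104.5]
tcp_rot: [-1.522, 1.57, 3.007]
ft_force: [-0.2, 0.0, -0.8]
opening: 0.514
```

carry_out(
  grip=[-1, -1, -1, -1, -1],
  linear=[
    [0, 0, 0],
    [0, 0, 0],
    [-0.06, 0, 0],
    [-0.1, 0, 0],
    [-0.1, 0, 0],
  ],
  turn=[0, 0, 0, 0, 0],
)

```text
t: 16.15
eef_pos: [557.4, 24.5, 235.9]
tcp_rot: [-1.445, 1.569, 3.084]
ft_force: [1.5, -0.6, -0.0]
opening: 0.934
```

carry_out(
  grip=[-1, -1, -1, -1, -1],
  linear=[
    [0, 0.0374, 0.0805],
    [0, 0.0374, 0.0805],
    [0, 0.0374, 0.0805],
    [0, 0.0374, 0.0805],
    [0, 0.0374, 0.0805],
  ],
  turn=[0, 0, 0, 0, 0],
)

```text
t: 16.65
eef_pos: [613.2, -192.2, 234.8]
tcp_rot: [2.321, 1.571, 0.566]
ft_force: [0.9, 0.2, 0.7]
opening: 1.001
```

carry_out(
  grip=[-1, -1, -1, -1, -1],
  linear=[
    [0, 0, 0],
    [0, 0, 0],
    [0, 0, 0],
    [0, 0, 0],
    [0, 0, 0],
  ],
  turn=[-0.0466, -0.0466, -0.0466, -0.0466, -0.0466],
)

```text
t: 17.15
eef_pos: [613.0, -190.5, 234.6]
tcp_rot: [-2.469, 1.57, 2.798]
ft_force: [0.2, 0.9, 0.3]
opening: 1.001
```

carry_out(
  grip=[-1, -1, -1, -1, -1],
  linear=[
    [0, 0, 0],
    [0, 0, 0],
    [0, 0, 0],
    [0, 0, 0],
    [0, 0, 0],
  ],
  turn=[-0.0466, -0.0466, -0.0466, -0.0466, 0],
)

```text
t: 17.65
eef_pos: [613.0, -190.5, 234.7]
tcp_rot: [-2.752, 1.571, 3.097]
ft_force: [0.4, 0.5, 0.1]
opening: 0.999
```

```bash
python3 -c "
from h import *
exec(open('knob.py').read())
plan((613,-190.5,16),65)
print('beaker base',onz('top',377,140,0),'amber base',onz('top',431,149,0), 'beaker rim', onz('top',378.5,128.5,85))
"
```

```text
scene [320.4 204.6] [(np.int32(37), [319.92, 204.86], array([202, 317]), array([208, 323]))]
top [320.1 205.2] [(np.int32(65), [321.82, 205.0], array([201, 318]), array([209, 326]))]
t 17.75 pos [ 613.  -190.4  234.7] F [ 0.3  0.4 -0.3] open 1.0 jaw deg 64.73
 shift [ 4.374e-01 -1.000e-04  1.000e-04]  turn deg -0.27 scaled -0.0015 joints [-0.4   0.51  1.51 -0.    1.12 -1.53]
beaker base [ 759.73629186 -129.85167292    0.        ] amber base [ 736.15647561 -277.34134558    0.        ] beaker rim [ 763.83691066 -121.73769295   85.        ]
```

```bash
python3 -c "
import cv2,numpy as np
a=cv2.imread('pics/k_top.png')[95:265,200:440];b=cv2.imread('pics/k_scene.png')[150:310,270:390]
a=cv2.resize(a,(480,340),interpolation=cv2.INTER_CUBIC);b=cv2.resize(b,(310,413),interpolation=cv2.INTER_CUBIC)
o=np.zeros((413,790,3),np.uint8);o[:340,:480]=a;o[:,480:]=b;cv2.imwrite('pics/m10.png',o)"
```

```text
(no output)
```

View pics/m10.png

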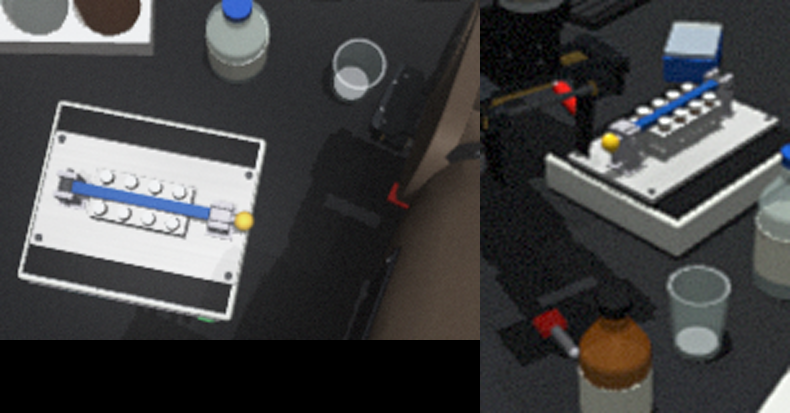

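Clamp is level (knob at (243,220) in the left crop), caps upright, and the pin lies under the gripper. Descending onto the pin's grip.

carry_out(
  grip=[-1, -1, -1, -1, -1],
  linear=[
    [0.1, 0, 0],
    [0.1, 0, 0],
    [0.1, 0, 0],
    [0.09, 0, 0],
    [0.034, 0, 0],
  ],
  turn=[-0.001, 0, 0, 0, 0],
)

```text
t: 18.25
eef_pos: [611.2, -189.8, 18.3]
tcp_rot: [-3.1, 1.565, 2.745]
ft_force: [-0.3, 0.3, 0.3]
opening: 1.002
```

carry_out(
  grip=[-1, -1, 1, 1, 1],
  linear=[
    [0.013, 0, 0],
    [0, 0, 0],
    [0, 0, 0],
    [0, 0, 0],
    [0, 0, 0],
  ],
  turn=[0, 0, 0, 0, 0],
)

```text
t: 18.75
eef_pos: [613.4, -190.6, 17.1]
tcp_rot: [-0.019, 1.569, -0.453]
ft_force: [0.5, 0.8, 1.2]
opening: 0.803
```

carry_out(
  grip=[1, 1, 1, 1, 1],
  linear=[
    [0, 0, 0],
    [0, 0, 0],
    [0, 0, 0],
    [0, 0, 0],
    [0, 0, 0],
  ],
  turn=[0, 0, 0, 0, 0],
)

```text
t: 19.25
eef_pos: [613.1, -190.5, 16.3]
tcp_rot: [-0.658, 1.571, -1.091]
ft_force: [-0.4, 0.0, -0.4]
opening: 0.382
```

carry_out(
  grip=[1, 1, 1, 1],
  linear=[
    [0, 0, 0],
    [0, 0, 0],
    [0, 0, 0],
    [0, 0, 0],
  ],
  turn=[0, 0, 0, 0],
)

```text
t: 19.65
eef_pos: [613.1, -190.5, 16.3]
tcp_rot: [-1.019, 1.571, -1.452]
ft_force: [0.4, -0.1, -0.1]
opening: 0.313
```

```bash
python3 -c "
from h import *
k,e=tri((319.92,204.86),(321.82,205.0));print('knob',k,e, onz('top',321.82,205,122))
plan((613,-190.5,16),65)
s=env.state();print(s['moment'])
u=np.array([.184,.983]);print('clevis from knob',k[:2]+28*u,'from nest',np.array([581.8,147.3])-95*u)
"
```

```text
knob [559.42487371  19.94102087 123.09113724] 0.344739531988272 [559.43823225  19.83267628 122.        ]
t 19.65 pos [ 613.1 -190.5   16.3] F [ 0.4 -0.1 -0.1] open 0.313 jaw deg 65.16
 shift [ 0.0005 -0.0001 -0.0001]  turn deg 0.16 scaled 0.0009 joints [-0.4   0.77  1.68 -0.    0.69 -1.54]
[ 0.08828231 -0.08788905  0.04346786]
clevis from knob [564.57687371  47.46502087] from nest [564.32   53.915]
```

carry_out(
  grip=[1, 1, 1, 1, 1],
  linear=[
    [-0.03, 0, 0],
    [-0.08, 0, 0],
    [-0.1, 0, 0],
    [-0.1, 0, 0],
    [-0.08, 0, 0],
  ],
  turn=[0, 0, 0, 0, 0],
)

```text
t: 20.15
eef_pos: [613.1, -190.5, 215.6]
tcp_rot: [0.004, 1.568, -0.429]
ft_force: [1.4, -0.7, -0.7]
opening: 0.312
```

carry_out(
  grip=[1, 1, 1, 1],
  linear=[
    [0, 0, 0],
    [0, 0, 0],
    [0, 0, 0],
    [0, 0, 0],
  ],
  turn=[-0.0395, -0.0395, 0, 0],
)

```text
t: 20.55
eef_pos: [612.9, -190.4, 211.8]
tcp_rot: [-0.413, 1.571, -0.602]
ft_force: [0.4, 0.2, -1.4]
opening: 0.309
```

```bash
python3 -c "
from h import *
plan((479.4,64.1,200),79.4)
s=env.state();print(s['moment'])
"
```

```text
t 20.55 pos [ 612.9 -190.4  211.8] F [ 0.4  0.2 -1.4] open 0.309 jaw deg 79.17
 shift [ 0.0235  0.4498 -0.3579]  turn deg -0.23 scaled -0.0013 joints [-0.4   0.53  1.53 -0.    1.08 -1.79]
[ 0.09189602 -0.21310944 -0.05240897]
```

carry_out(
  grip=[1, 1, 1, 1, 1],
  linear=[
    [0, 0.0643, -0.0511],
    [0, 0.0643, -0.0511],
    [0, 0.0643, -0.0511],
    [0, 0.0643, -0.0511],
    [0, 0.0643, -0.0511],
  ],
  turn=[-0.0013, 0, 0, 0, 0],
)

```text
t: 21.05
eef_pos: [515.5, -8.0, 211.3]
tcp_rot: [-2.856, 1.571, -3.041]
ft_force: [0.6, -0.5, -0.7]
opening: 0.312
```

carry_out(
  grip=[1, 1, 1, 1, 1],
  linear=[
    [0, 0.0643, -0.0511],
    [0, 0.0643, -0.0511],
    [0.07, 0, 0],
    [0.06, 0, 0],
    [0.02, 0, 0],
  ],
  turn=[0, 0, 0, 0, 0],
)

```text
t: 21.55
eef_pos: [476.8, 63.5, 134.4]
tcp_rot: [-2.93, 1.568, -3.113]
ft_force: [0.3, 0.0, 0.1]
opening: 0.312
```

carry_out(
  grip=[1, 1],
  linear=[
    [0, 0, 0],
    [0, 0, 0],
  ],
  turn=[0, 0],
)

```text
t: 21.75
eef_pos: [478.5, 63.0, 137.1]
tcp_rot: [0.066, 1.57, -0.116]
ft_force: [0.2, -0.0, -0.4]
opening: 0.313
```

```bash
python3 -c "
from h import *
plan((479.4,64.1,132.3),79.4)
a=cams.read_camera('top');b=cams.read_camera('scene')
cv2.imwrite('pics/p1t.png',a);cv2.imwrite('pics/p1s.png',b)
a=a[165:265,240:380];b=b[165:235,270:350]
a=cv2.resize(a,(420,300),interpolation=cv2.INTER_CUBIC);b=cv2.resize(b,(640,560),interpolation=cv2.INTER_CUBIC)[:,:370]
o=np.zeros((560,790,3),np.uint8);o[:300,:420]=a;o[:,420:]=b;cv2.imwrite('pics/m11.png',o)
"
```

```text
t 21.75 pos [478.5  63.  137.1] F [ 0.2 -0.  -0.4] open 0.313 jaw deg 79.53
 shift [0.0095 0.0025 0.0014]  turn deg 0.13 scaled 0.0007 joints [-0.01  0.42  2.   -0.    0.72 -1.39]
```

View pics/m11.png

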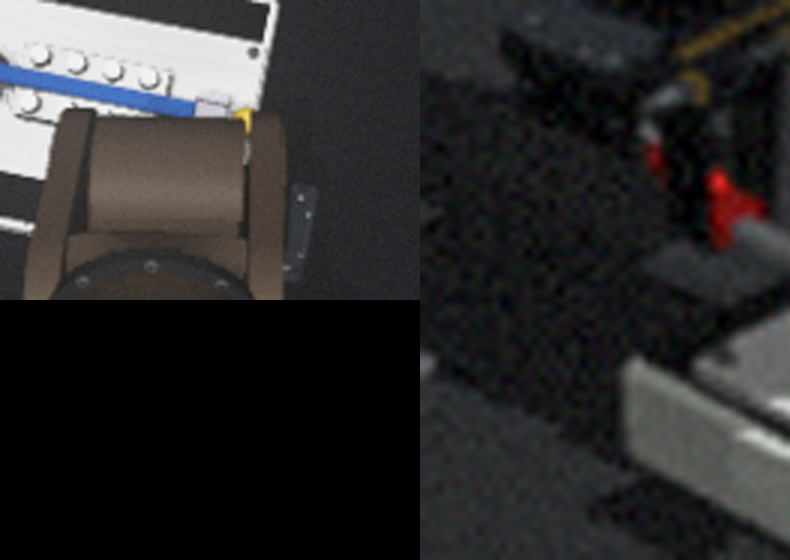

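The pin is held level, its shaft pointing toward the clevis. Fine correction, then advance by feel.

carry_out(
  grip=[1, 1, 1],
  linear=[
    [0.0095, 0.0025, 0.0014],
    [0, 0, 0],
    [0, 0, 0],
  ],
  turn=[0.0007, 0, 0],
)

```text
t: 22.15
eef_pos: [478.8, 64.3, 131.7]
tcp_rot: [-0.248, 1.571, -0.432]
ft_force: [0.9, -0.4, -0.9]
opening: 0.315
```

```bash
python3 -c "
from h import *
plan((479.4,64.1,132.3),79.4)
"
```

```text
t 22.15 pos [478.8  64.3 131.7] F [ 0.9 -0.4 -0.9] open 0.315 jaw deg 79.48
 shift [-0.0013 -0.0002  0.0012]  turn deg 0.08 scaled 0.0005 joints [-0.    0.43  2.01 -0.    0.71 -1.39]
```

Advance to near the cheek, then 2 mm steps.

carry_out(
  grip=[1, 1, 1, 1],
  linear=[
    [-0.001, 0, 0.008],
    [0, 0, 0.006],
    [0, 0, 0.004],
    [0, 0, 0],
  ],
  turn=[0, 0, 0, 0],
)

```text
t: 22.55
eef_pos: [488.0, 62.6, 132.0]
tcp_rot: [-0.28, 1.571, -0.463]
ft_force: [-0.5, -0.2, -0.7]
opening: 0.313
```

carry_out(
  grip=[1, 1],
  linear=[
    [0, 0, 0.004],
    [0, 0, 0],
  ],
  turn=[0, 0],
)

```text
t: 22.75
eef_pos: [489.8, 62.3, 132.0]
tcp_rot: [-0.342, 1.571, -0.526]
ft_force: [-0.1, -1.1, -0.5]
opening: 0.314
```

```bash
cat > ins.py <<'E'
from h import *
s=env.state();ex=np.array([.983,-.184,0]);ey=np.array([.184,.983,0])
p=s['eef_pos']-np.array([564.3,48.2,132.3])
print("x' (home -28.4)",round(p@ex,2),"y'",round(p@ey,2),"dz",round(p[2],2),"Fx'",round(s['ft_force']@ex,1),"Fy'",round(s['ft_force']@ey,1),"Fz",round(s['ft_force'][2],1),"M x' y' z",np.round([s['moment']@ex,s['moment']@ey,s['moment'][2]],2),s['t'])
E
python3 ins.py
```

```text
x' (home -28.4) -75.82 y' 0.12 dz -0.3 Fx' 0.1 Fy' -1.1 Fz -0.5 M x' y' z [ 0.09 -0.12 -0.01] 22.75
```

carry_out(
  grip=[1, 1],
  linear=[
    [0, 0, 0.005],
    [0, 0, 0],
  ],
  turn=[0, 0],
)

```text
t: 22.95
eef_pos: [492.4, 61.8, 132.0]
tcp_rot: [-0.158, 1.57, -0.341]
ft_force: [-0.5, 0.7, -0.2]
opening: 0.313
```

carry_out(
  grip=[1, 1],
  linear=[
    [0, 0, 0.005],
    [0, 0, 0],
  ],
  turn=[0, 0],
)

```text
t: 23.15
eef_pos: [494.8, 61.3, 132.0]
tcp_rot: [-0.149, 1.57, -0.333]
ft_force: [0.4, 0.1, -0.2]
opening: 0.314
```

```bash
python3 ins.py
```

```text
x' (home -28.4) -70.7 y' 0.13 dz -0.27 Fx' 0.4 Fy' 0.1 Fz -0.2 M x' y' z [ 0.15 -0.18 -0.01] 23.15
```

carry_out(
  grip=[1, 1, 1, 1],
  linear=[
    [0, 0, 0.005],
    [0, 0, 0],
    [0, 0, 0.005],
    [0, 0, 0],
  ],
  turn=[0, 0, 0, 0],
)

```text
t: 23.55
eef_pos: [499.7, 60.4, 132.0]
tcp_rot: [-0.219, 1.571, -0.403]
ft_force: [0.2, 0.8, -1.6]
opening: 0.314
```

carry_out(
  grip=[1, 1, 1, 1],
  linear=[
    [0, 0, 0.005],
    [0, 0, 0],
    [0, 0, 0.005],
    [0, 0, 0],
  ],
  turn=[0, 0, 0, 0],
)

```text
t: 23.95
eef_pos: [504.7, 59.5, 132.0]
tcp_rot: [-0.13, 1.57, -0.313]
ft_force: [-0.4, 0.3, -0.2]
opening: 0.309
```

```bash
python3 ins.py
```

```text
x' (home -28.4) -60.7 y' 0.16 dz -0.27 Fx' -0.4 Fy' 0.2 Fz -0.2 M x' y' z [ 0.08 -0.11  0.02] 23.95
```

carry_out(
  grip=[1, 1, 1, 1],
  linear=[
    [0, 0, 0.006],
    [0, 0, 0],
    [0, 0, 0.006],
    [0, 0, 0],
  ],
  turn=[0, 0, 0, 0],
)

```text
t: 24.35
eef_pos: [510.6, 58.4, 132.0]
tcp_rot: [-0.188, 1.57, -0.372]
ft_force: [0.7, 0.2, -1.1]
opening: 0.311
```

carry_out(
  grip=[1, 1, 1, 1],
  linear=[
    [0, 0, 0.006],
    [0, 0, 0],
    [0, 0, 0.006],
    [0, 0, 0],
  ],
  turn=[0, 0, 0, 0],
)

```text
t: 24.75
eef_pos: [516.5, 57.3, 132.0]
tcp_rot: [-0.123, 1.57, -0.306]
ft_force: [0.3, 0.5, -1.0]
opening: 0.312
```

```bash
python3 ins.py
```

```text
x' (home -28.4) -48.64 y' 0.17 dz -0.28 Fx' 0.2 Fy' 0.6 Fz -1.0 M x' y' z [ 0.09 -0.12  0.02] 24.75
```

carry_out(
  grip=[1, 1, 1, 1, 1],
  linear=[
    [0, 0, 0.008],
    [0, 0, 0.008],
    [0, 0, 0.008],
    [0, 0, 0.008],
    [0, 0, 0],
  ],
  turn=[0, 0, 0, 0, 0],
)

```text
t: 25.25
eef_pos: [532.5, 54.3, 132.0]
tcp_rot: [-0.112, 1.57, -0.295]
ft_force: [0.2, 0.7, 0.3]
opening: 0.313
```

carry_out(
  grip=[1, 1],
  linear=[
    [0, 0, 0.004],
    [0, 0, 0],
  ],
  turn=[0, 0],
)

```text
t: 25.45
eef_pos: [534.0, 54.1, 132.0]
tcp_rot: [-0.575, 1.571, -0.758]
ft_force: [0.3, 0.1, -0.4]
opening: 0.312
```

```bash
python3 ins.py
```

```text
x' (home -28.4) -30.9 y' 0.21 dz -0.29 Fx' 0.3 Fy' 0.1 Fz -0.4 M x' y' z [ 0.11 -0.09 -0.05] 25.45
```

carry_out(
  grip=[1, 1],
  linear=[
    [0, 0, 0.004],
    [0, 0, 0],
  ],
  turn=[0, 0],
)

```text
t: 25.65
eef_pos: [535.9, 53.7, 132.0]
tcp_rot: [-1.672, 1.571, -1.856]
ft_force: [0.0, -0.9, -1.0]
opening: 0.315
```

carry_out(
  grip=[1, 1],
  linear=[
    [0, 0, 0.003],
    [0, 0, 0],
  ],
  turn=[0, 0],
)

```text
t: 25.85
eef_pos: [536.1, 53.7, 131.9]
tcp_rot: [-3.018, 1.568, 3.082]
ft_force: [-6.0, 1.5, 2.1]
opening: 0.31
```

```bash
python3 ins.py
```

```text
x' (home -28.4) -28.7 y' 0.18 dz -0.42 Fx' -6.2 Fy' 0.4 Fz 2.1 M x' y' z [0.16 0.96 0.07] 25.85
```

carry_out(
  grip=[1, 1],
  linear=[
    [0, 0, 0.002],
    [0, 0, 0],
  ],
  turn=[0, 0],
)

```text
t: 26.05
eef_pos: [536.2, 53.6, 131.6]
tcp_rot: [-3.012, 1.566, 3.088]
ft_force: [-9.7, 1.9, 3.2]
opening: 0.315
```

```bash
python3 ins.py
```

```text
x' (home -28.4) -28.61 y' 0.14 dz -0.65 Fx' -9.9 Fy' 0.0 Fz 3.2 M x' y' z [0.19 1.65 0.09] 26.05
```

carry_out(
  grip=[1, 0.1, 0.1, 0.1, 0.1],
  linear=[
    [0, 0, -0.0025],
    [0, 0, 0],
    [0, 0, 0],
    [0, 0, 0],
    [0, 0, 0],
  ],
  turn=[0, 0, 0, 0, 0],
)

```text
t: 26.55
eef_pos: [537.3, 53.4, 132.1]
tcp_rot: [-0.065, 1.57, -0.249]
ft_force: [0.2, 0.5, 0.6]
opening: 0.45
```

carry_out(
  grip=[0.1, 0.1, 0.1, 0.1, 0.1],
  linear=[
    [-0.01, 0, 0],
    [-0.03, 0, 0],
    [-0.06, 0, 0],
    [-0.1, 0, 0],
    [-0.1, 0, 0],
  ],
  turn=[0, 0, 0, 0, 0],
)

```text
t: 27.05
eef_pos: [536.6, 53.5, 283.8]
tcp_rot: [-2.912, 1.57, -3.096]
ft_force: [0.9, 0.2, 0.0]
opening: 0.451
```

carry_out(
  grip=[0.1, 0.1, 0.1, 0.1, 0.1],
  linear=[
    [0, -0.09, -0.03],
    [0, -0.09, -0.03],
    [0, -0.09, -0.03],
    [0, -0.09, -0.03],
    [0, -0.09, -0.03],
  ],
  turn=[0, 0, 0, 0, 0],
)

```text
t: 27.55
eef_pos: [421.1, -155.3, 282.6]
tcp_rot: [-0.38, 1.57, -0.563]
ft_force: [0.9, 0.2, -0.2]
opening: 0.449
```

```bash
python3 ins.py; python3 - <<'E'
from h import *
a=cams.read_camera('top');b=cams.read_camera('scene')
cv2.imwrite('pics/f_top.png',a);cv2.imwrite('pics/f_s.png',b)
a=cv2.resize(a[130:270,200:340],(400,400),interpolation=cv2.INTER_CUBIC);b=cv2.resize(b[150:250,290:390],(390,390),interpolation=cv2.INTER_CUBIC)
o=np.zeros((400,790,3),np.uint8);o[:,:400]=a;o[:390,400:]=b;cv2.imwrite('pics/m12.png',o)
A=cv2.imread('pics/f_top.png');h=cv2.cvtColor(A,cv2.COLOR_BGR2HSV).astype(int);H,S,V=h[...,0],h[...,1],h[...,2]
ex=np.array([.983,-.184]);ey=np.array([.184,.983])
for n,m,z in(("grip",((H<6)|(H>174))&(S>150)&(V>70),127),("knob",(H>20)&(H<35)&(S>150)&(V>90),122)):
    for bl in blobs(A,m.astype(np.uint8),295,190,340,240,8):
        p=onz('top',*bl[1],z)[:2]-[564.6,47.5];print(n,bl[:2],"x'",p@ex,"y'",p@ey)
E
```

```text
x' (home -28.4) -103.35 y' -226.38 dz 150.28 Fx' 0.9 Fy' 0.4 Fz -0.2 M x' y' z [ 0.09 -0.15  0.05] 27.55
grip (np.int32(114), [307.57, 214.65]) x' -30.15442046422226 y' 0.3356654434552195
knob (np.int32(34), [321.56, 205.18]) x' -0.5347591800239371 y' -27.62283002102516
```

View pics/m12.png

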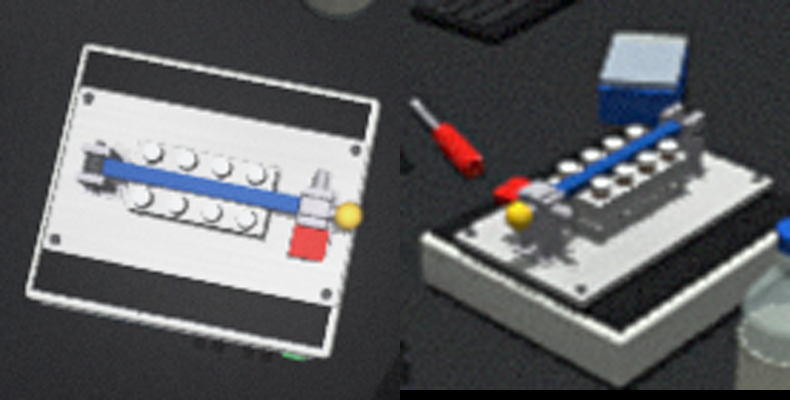

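The final picture shows the red grip against the front cheek (308,240), the shaft tip out of the rear cheek (320,180), the clamp level and all 8 caps in place.

```bash
python3 -c "
from cell import env
print(env.job_done())"
```

```text
the job is handed in; nothing more can be done
None
```

The vial block is on its posts, the clamp is down over it and the lock pin is fully home. I handed the job in at about 27.7 s of the 72 s allowed; no verdict was reported.

- **Block:** I gripped it by its sides and lowered it onto the posts. After a small sideways correction by feel, it stopped firmly on the platform. The stop was at TCP z 95.9 mm with 15 N upward, 75.0 mm above the height at which I had gripped it on the bench. The next picture showed it flat.
- **Clamp:** I swung it by the ball knob along its arc until it hit a hard stop at 16 N. The cameras then put the knob at z ≈ 123 mm (nominal 122).
- **Pin:** I pushed it in from the front. It met almost no force until the shoulder stopped on the cheek at about 10 N, within 0.3 mm of the predicted depth.
- **Last pictures:** The pin's shaft shows beyond the rear cheek, all 8 caps are upright, and the gripper was clear of everything.

**Disagreements:**
- The camera put the red grip about 1 mm further out than fully home, which is within its 2 mm accuracy.
- The clevis position from the knob was about 6 mm from my first guess, which had assumed a symmetric layout. I used the knob-based position, and the pin went in there without resistance.
- The gripper slid several millimetres down the ball knob during the swing.

I did not re-measure the other bench items at the end. The arm's path was planned clear of them, and I felt no unexpected contact.

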